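# Put the decorating things back on their own mats

## Task

The four things on the radiator cover stand on one another's mats. Put each in the middle of its own mat, standing upright as it does now: the glass jar on the white ceramic coaster, the paint tin on the square grey steel plate, the tape measure on the blue mat and the spirit level on the cork mat; set a thing down on a bare patch of the walnut top whenever you need a free spot. Never tip the jar or the tin over, and leave the nail punch and the picture hook where they lie.

Things in the scene. Friction and masses are not known exactly. Their poses are not given: they have to be found in the camera images.
- jar_mid (a point): Closed glass jar with a red screw-top lid and red and orange wall plugs inside: a round body 58 mm across up to 60 mm, a shoulder above, a lid 56 mm across, 85 mm high in all, about 0.25 kg, loose, upright. The point is on its axis half-way up (42.5 mm above its underside). Its z axis points up. At the start it stands on the blue mat or the cork mat, near the middle.
- tin_mid (a point): Green paint tin with a silver lid, closed, a plain cylinder 60 mm across and 60 mm high (lid disc 1.5 mm proud), about 0.3 kg, loose, upright. The point is on its axis half-way up (30 mm above its underside). Its z axis points up. At the start it stands on the blue mat or the cork mat, whichever the jar is not on.
- tape_mid (a point): Yellow tape measure with black round sides, standing on its edge, loose, about 0.22 kg: 66 mm long (its x axis), 34 mm thick (its y axis: pinch it across this), 62 mm high. The point is at its centre, 31 mm above its underside. Its z axis points up. At the start it stands on the white coaster or the steel plate, at any yaw.
- level_mid (a point): Black plastic pocket spirit level with yellow vials, standing on its narrow base, loose, about 0.12 kg: 110 mm long (its x axis), 22 mm thick (its y axis: pinch it across this), 38 mm high. The point is at its centre, 19 mm above its underside. Its z axis points up. At the start it stands on the white coaster or the steel plate, whichever the tape measure is not on.
- coaster: White ceramic coaster, a round disc 100 mm across and 6 mm thick, fixed. Origin at the centre of its underside, on the walnut top (height 0). The jar belongs on it.
- plate: Grey steel drip plate, 105 mm square, 6 mm thick, fixed. Origin at the centre of its underside (height 0). The paint tin belongs on it.
- felt: Blue mat, 120 mm (its x axis) by 90 mm (y), 6 mm thick, stiff, fixed. Origin at the centre of its underside (height 0). The tape measure belongs on it.
- cork: Light brown cork mat, 130 mm (its x axis) by 90 mm (y), 6 mm thick, stiff, fixed. Origin at the centre of its underside (height 0). The spirit level belongs on it.
- punch_mid (a point): Steel nail punch lying on the walnut top, 110 mm long (its x axis), 10 mm thick, loose; a bystander to be left alone. The point is at its middle, 5 mm above the walnut top.
- hook_mid (a point): Aluminium picture rail hook lying on the walnut top, a bent strip 55 mm long (its x axis), 20 mm wide, 16 mm high at its curled end, loose; a bystander to be left alone. The point is at the middle of its strip, 1.5 mm above the walnut top.
Not all that is in view belongs to the job. There is more than one size of the part that bears tin_mid; the job needs the largest.

How it is judged (in metres and radians):
At the end, for the whole second after the job is handed in: Each thing stands on its own mat (jar: white coaster; tin: steel plate; tape measure: blue mat; level: cork mat), its centre within 15 mm of the mat's centre seen from above, at resting height within 4 mm, upright within 0.1 rad, and at rest. Its yaw does not matter (horizontal distance between jar_mid and coaster below 0.015 m and height (world z) of jar_mid between 0.0445 and 0.0525 m and angle between each of jar_mid, tin_mid, tape_mid, level_mid's own z axis and vertical below 0.1 rad and linear speed of each of jar, tin, tape, level below 0.02 m/s and angular speed of each of jar, tin, tape, level below 0.2 rad/s and horizontal distance between tin_mid and plate below 0.015 m and height (world z) of tin_mid between 0.032 and 0.04 m and horizontal distance between tape_mid and felt below 0.015 m and height (world z) of tape_mid between 0.033 and 0.041 m and horizontal distance between level_mid and cork below 0.015 m and height (world z) of level_mid between 0.021 and 0.029 m); the robot touches nothing.
It fails at once if the jar is tipped over (more than 0.6 rad) (angle between jar_mid's own z axis and vertical above 0.6 rad).
It fails at once if the paint tin is tipped over (more than 0.6 rad) (angle between tin_mid's own z axis and vertical above 0.6 rad).
It fails at once if the nail punch is moved by more than 15 mm (distance of punch_mid from where it was at the start of the episode above 0.015 m).
It fails at once if the picture hook is moved by more than 15 mm (distance of hook_mid from where it was at the start of the episode above 0.015 m).
It also fails if it takes over 144 s, if anything falls off the work surface, if the arm or the gripper's body presses on something with over 40 N, if the wrist force passes 120 N, or if a joint passes its speed limit or range.

## Robot

A 6-joint arm with a two-finger parallel gripper is mounted at the origin on the work surface. World frame = base frame: x ahead of the robot, y to its left, z up, the work surface at z = 0. Lengths are in m, angles in degrees, forces in N, time in s.
With the tool pointing down it reaches from about 0.325 to 0.85 m from the base axis. Payload 15.5 kg.
Tool frame: the origin (TCP) lies midway between the tips of the shut fingers; the grasp point (between the pads) lies 19 mm behind it; z points along the fingers, y is the line along which they close (so a half turn about z gives the same grasp; the last joint's range is limited). The gripper opens to 91 mm and grips with 3 to 60 N. Pads are 32 mm wide; open, the fingers measure 118 mm over their backs; the gripper's body (76 mm by 178 mm) begins 60 mm behind the grasp point.
Start: joints at [60.934, 28.281, 77.091, -0, 74.628, -5.472], TCP at [0.25, 0.573, 0.214] pointing down, gripper open.
Joint ranges: [-166.48, 166.48], [-47.26, 123.95], [12.59, 153.08], [-70.14, 250.14], [6.76, 159.57], [-176.63, 176.63]. Speed limits (degrees/s): [108.29, 108.29, 147.25, 172.46, 172.46, 172.46].

## Interface

Orientations are given as a 3x3 rotation matrix whose columns are the frame's x, y, z axes.
In Python, from bench import ctrl gives the robot as it stands. The module is installed in compiled form; this text tells all that it offers. Calls block until the motion is done:
- ctrl.goto(position, orientation): joint-space move of the TCP to a pose.
- ctrl.move_l(position, vel=0.15, ori=None, contact_N=None): straight line of the TCP; ori=None keeps the orientation; vel is the mean speed in m/s. With contact_N (N) it stops when the force on the tool has changed by that much, and returns True; else False.
- ctrl.movej(angles): joint-space move.
- ctrl.command_gripper(opening): opening from 0.0 (shut) to 1.0 (fully open); the grip force is fixed at half the most; returns when the fingers have stopped.
- ctrl.sleep(seconds).
- ctrl.ik(position, orientation): joint angles nearest the present ones, or None.
- ctrl.read_camera(name): name is "scene" or "top"; returns the picture (420x560x3 uint8, blue, green, red); there is no depth.
- ctrl.camera_params(name): a dict with "fx", "fy", "cx", "cy" (pixels), "D" ([k1, k2, p1, p2, k3] as OpenCV has them; the pictures are not rectified), "pose" (4x4, takes a point from camera to world coordinates). Camera axes: x right, y up, looking along -z (the intrinsics and any distortion apply to the point x, -y, -z); pixel columns grow to the right and rows downward; lengths in m; the calibration is good to about 2 mm. A picture is of the moment at which its call begins. camera_params takes no time and is no camera call.
A pose or a line that the arm cannot do raises ctrl.MotionError and nothing moves.
- ctrl.sign_off(): hands the job in; it is judged then, once.
Readings, each from a call of its own:
- ctrl.current_t(): time.
- ctrl.current_q(): joint angles.
- ctrl.current_dq(): joint speeds.
- ctrl.current_effort(): joint torques, N m.
- ctrl.current_tool_pos(): TCP position.
- ctrl.current_eef_rot(): TCP orientation.
- ctrl.current_contact_force(): force on the tool from outside, world axes, zero at the start.
- ctrl.current_wrist_torque(): the same for the moment, N m.
- ctrl.current_grip_width(): opening from 0.0 (shut) to 1.0 (fully open).
- ctrl.current_grasp_force(): force on a finger pad.
Only numpy, scipy, OpenCV 4.12 (cv2) and the standard library are available. Lean on these libraries where they do the work, as an engineer would, in place of code of your own. Each camera call takes 0.05 s, during which the arm holds its last target. There are 200 camera calls.

## Working session

There is one attempt and no reset: what is moved stays moved. The work goes in short steps, each a Python script; the robot and the scene stay as the last script left them, time stands still between calls to the robot, and variables do not carry over. Pictures are saved under pics/ and viewed, at most 14 in all, crops included, and the job is handed in when it is done.

```bash
mkdir -p pics
python3 - <<'E'
from bench import ctrl
import cv2
for n in("top","scene"):
    cv2.imwrite(f"pics/{n}0.png",ctrl.read_camera(n)); p=ctrl.camera_params(n); print(n,{k:(v.tolist() if hasattr(v,'tolist') else v) for k,v in p.items()})
print(ctrl.current_t())
E
```

```text
top {'fx': 510.5059522225066, 'fy': 510.5059522225066, 'cx': 262.18443314149215, 'cy': 206.0490148975715, 'D': [-0.14712583461171452, 0.0, 0.0, 0.0, 0.0], 'pose': [[0.006881605857855939, 0.9936787820625955, -0.1120496389080031, 0.3547198723678475], [-0.9996814113712037, 0.009557408456516404, 0.023360901148581283, 0.019661343285193675], [0.024284135967655874, 0.11185318065299735, 0.9934279776199746, 1.3065395988947934], [0.0, 0.0, 0.0, 1.0]]}
scene {'fx': 415.5427861332934, 'fy': 415.5427861332934, 'cx': 280.46712187689, 'cy': 212.40449671382476, 'D': [0.028791686292901707, 0.0, 0.0, 0.0, 0.0], 'pose': [[-0.2529176965398028, -0.6403696582765204, 0.7252305423352028, 1.1880877547104818], [0.9673572506390894, -0.1550670943200847, 0.2004348919103345, 0.18188251151943916], [-0.015893030327213058, 0.752250554681044, 0.6586854443276241, 0.6506471442821039], [0.0, 0.0, 0.0, 1.0]]}
0.1
```

View pics/top0.png

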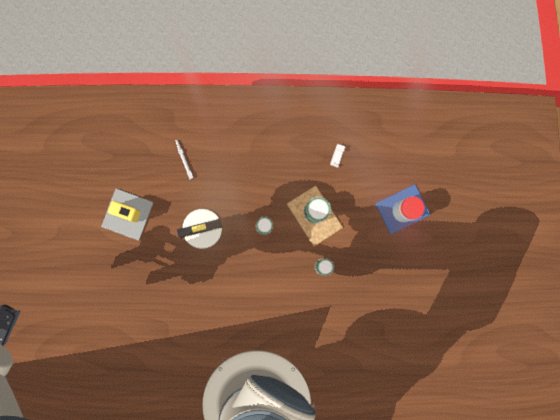

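View pics/scene0.png

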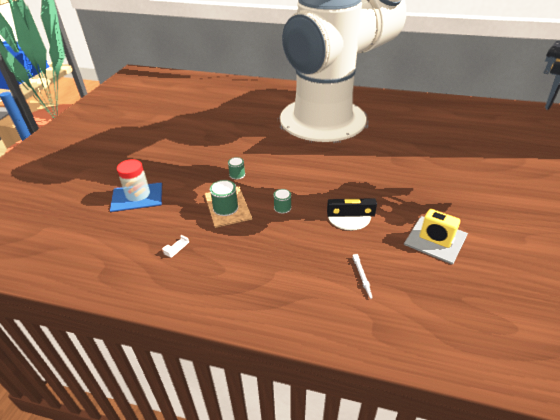

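The top view shows these tin candidates: (318,210) on the cork mat, a small one at (264,225) and a small one at (324,267). By the description I choose the largest, at (318,210) on the cork. The jar is on the blue mat (410,208), the tape on the plate (127,213) and the level on the coaster (202,228). The punch is at (184,160) and the hook at (338,156). Next I'll take a close crop and measure by masks.

```bash
cat > h.py <<'E'
from bench import ctrl
import cv2, numpy as np
def ray(n,px,z):
    p=ctrl.camera_params(n); T=np.array(p["pose"]); K=np.array([[p["fx"],0,p["cx"]],[0,p["fy"],p["cy"]],[0,0,1]])
    u=cv2.undistortPoints(np.array(px,float).reshape(-1,1,2),K,np.array(p["D"]))[:,0]
    d=np.c_[u[:,0],-u[:,1],-np.ones(len(u))]@T[:3,:3].T
    return (T[:3,3]+d*((z-T[2,3])/d[:,2])[:,None])[:,:2]
def mask(im,lo,hi,box):
    m=cv2.inRange(cv2.cvtColor(im,cv2.COLOR_BGR2HSV),np.array(lo),np.array(hi)); o=np.zeros_like(m)
    x0,y0,x1,y1=box; o[y0:y1,x0:x1]=m[y0:y1,x0:x1]; return o
def pts(m,minA=6):
    n,l,s,_=cv2.connectedComponentsWithStats(m)
    m=np.isin(l,[i for i in range(1,n) if s[i,4]>=minA]); y,x=np.nonzero(m); return np.c_[x,y].astype(np.float32)
def rect(n,p,z): return cv2.minAreaRect((ray(n,p,z)*1000).astype(np.float32))
def circ(n,p,z): return cv2.minEnclosingCircle((ray(n,p,z)*1000).astype(np.float32))
E
python3 - <<'E'
from h import *
im=cv2.imread("pics/top0.png"); hsv=cv2.cvtColor(im,cv2.COLOR_BGR2HSV)
c=np.hstack([cv2.resize(im[y:y+80,x:x+80],(400,400),interpolation=cv2.INTER_NEAREST)[:, :] for x,y in((90,175),(165,190))])
d=np.hstack([cv2.resize(im[y:y+80,x:x+80],(400,400),interpolation=cv2.INTER_NEAREST) for x,y in((275,175),(365,170))])
cv2.imwrite("pics/crop.png",cv2.resize(np.vstack([c,d]),(600,600)))
for k,p in dict(plate=(112,222),plate2=(140,200),coaster=(195,215),cork=(300,205),cork2=(325,235),blue=(388,205),tapey=(116,206),tapeb=(124,212),lev=(185,232),wood=(250,180),lid=(318,209),red=(412,208)).items(): print(k,hsv[p[1],p[0]])
print("blue",rect("top",pts(mask(im,(105,120,40),(125,255,255),(365,175,445,245))),.006))
print("lidtop",circ("top",pts(mask(im,(0,0,150),(180,70,255),(300,192,335,225))),.0675))
print("red",circ("top",pts(mask(im,(0,180,150),(4,255,255),(390,190,430,230))),.091))
for a in((264,225),(324,267)): print(ray("top",[a],.04))
print(ray("top",[(184,160),(338,156),(176,141),(192,178)],.005))
E
```

```text
plate [ 20   8 189]
plate2 [ 30   9 137]
coaster [ 30  10 255]
cork [ 16 111 173]
cork2 [ 17  98 231]
blue [111  92 175]
tapey [ 30 124 255]
tapeb [135   8  68]
lev [12 17 75]
wood [ 12 134 146]
lid [ 30   4 255]
red [  0 168 241]
blue ((485.1904296875, -440.2765197753906), (10.742107391357422, 25.408178329467773), 61.4833984375)
lidtop ((493.7487487792969, -149.89080810546875), 30.06852149963379)Traceback (most recent call last):
  File "<stdin>", line 9, in <module>
  File "h.py", line 15, in circ
    def circ(n,p,z): return cv2.minEnclosingCircle((ray(n,p,z)*1000).astype(np.float32))
                                                    ~~~^^^^^^^
  File "h.py", line 5, in ray
    u=cv2.undistortPoints(np.array(px,float).reshape(-1,1,2),K,np.array(p["D"]))[:,0]
      ~~~~~~~~~~~~~~~~~~~^^^^^^^^^^^^^^^^^^^^^^^^^^^^^^^^^^^^^^^^^^^^^^^^^^^^^^^
cv2.error: OpenCV(4.12.0) /io/opencv/modules/calib3d/src/undistort.dispatch.cpp:347: error: (-215:Assertion failed) CV_IS_MAT(_src) && CV_IS_MAT(_dst) && (_src->rows == 1 || _src->cols == 1) && (_dst->rows == 1 || _dst->cols == 1) && _src->cols + _src->rows - 1 == _dst->rows + _dst->cols - 1 && (CV_MAT_TYPE(_src->type) == CV_32FC2 || CV_MAT_TYPE(_src->type) == CV_64FC2) && (CV_MAT_TYPE(_dst->type) == CV_32FC2 || CV_MAT_TYPE(_dst->type) == CV_64FC2) in function 'cvUndistortPointsInternal'
```

View pics/crop.png

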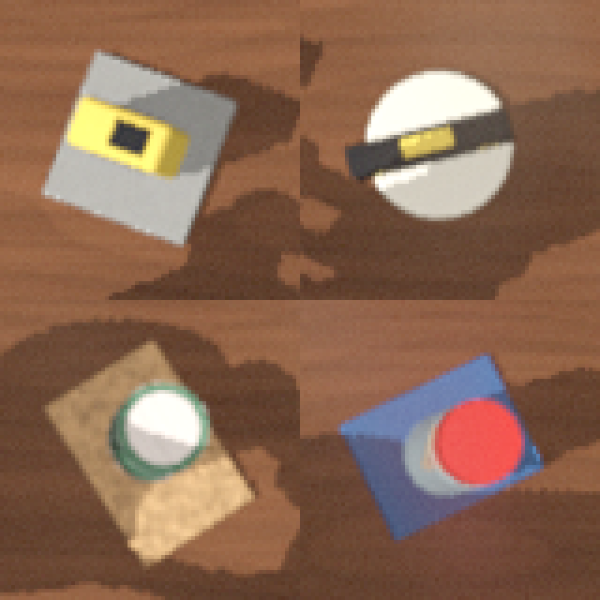

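The crop confirms it: the large tin is on the cork (318,210), the jar on blue, the level on the white coaster and the tape on the steel plate. The mask thresholds need adjusting.

```bash
cat > m.py <<'E'
from h import *
def top(im):
    m=lambda lo,hi,b: mask(im,lo,hi,b)
    return dict(
    blue=rect("top",pts(m((100,60,40),(130,255,255),(365,170,445,245)),20),.006),
    plate=rect("top",pts(m((0,0,85),(180,45,230),(95,182,160,245)),20),.006),
    coaster=circ("top",pts(m((0,0,120),(180,50,255),(178,203,227,253)),20),.006),
    cork=rect("top",pts(cv2.morphologyEx(m((13,60,95),(24,125,255),(283,182,348,250)),cv2.MORPH_OPEN,np.ones((3,3))),60),.006))
if __name__=="__main__":
    im=cv2.imread("pics/top0.png"); r=top(im)
    m=lambda *a:mask(im,*a)
    r["tinlid"]=circ("top",pts(m((0,0,140),(180,50,255),(305,195,332,222)),20),.0675)
    rd=cv2.bitwise_or(m((0,140,120),(5,255,255),(390,190,430,230)),m((175,140,120),(180,255,255),(390,190,430,230)))
    r["jarlid"]=circ("top",pts(rd,30),.091)
    r["tape"]=rect("top",pts(m((24,100,170),(34,255,255),(100,190,150,235)),20),.068)
    lv=m((0,0,0),(180,80,95),(170,212,228,245))
    r["levely"]=rect("top",pts(m((22,90,60),(34,255,255),(185,215,215,240)),10),.044)
    r["level"]=rect("top",pts(lv,20),.044)
    for k,v in r.items(): print(k,[np.round(x,1).tolist() for x in v])
    for a in((264,225),(324,267)): print(ray("top",[a],.04).round(3))
    print(ray("top",[(338,156),(176,141),(192,178)],.005).round(3).tolist())
    v=im.copy()
    def dr(w,c):
        p=np.array(ctrl.camera_params("top")["pose"])
    cv2.imwrite("pics/lv.png",lv)
E
python3 m.py
```

```text
blue [[497.9, -377.4], [88.3, 119.4], 25.8]
plate [[477.8, 337.0], [106.5, 105.7], 70.6]
coaster [[443.3, 143.1], 50.8]
cork [[478.7, -144.9], [132.5, 92.7], 32.8]
tinlid [[490.6, -147.8], 29.7]
jarlid [[492.0, -376.1], 28.8]
tape [[478.2, 330.8], [75.2, 32.5], 71.2]
levely [[441.9, 148.2], [15.1, 36.0], 14.7]
level [[441.3, 146.5], [21.7, 108.7], 15.2]
[[ 0.45  -0.015]]
[[ 0.347 -0.165]]
[[0.635, -0.209], [0.67, 0.215], [0.573, 0.171]]
```

All sizes match their specs: blue 88×119, plate 106, coaster r 51, cork 132×93, level 22×109. The tape's mask includes its near end face, so I shift its centre 4.5 mm. First I park the level on bare walnut.

```bash
cat > pp.py <<'E'
from h import *
def R(a):
    c,s=np.cos(np.radians(a)),np.sin(np.radians(a)); return np.array([[-s,c,0],[c,s,0],[0,0,-1.]]).T if 0 else np.array([[-s,c,0],[c,s,0],[0,0,-1.]])
HI=.24
def hover(xy,a):
    c=[(abs(q[5]),b) for b in(a,a+180) if (q:=ctrl.ik([*xy,HI],R(b))) is not None]
    b=min(c)[1]; ctrl.goto([*xy,HI],R(b)); return b
def pick(xy,a,z):
    ctrl.command_gripper(1.0); b=hover(xy,a)
    ctrl.move_l([*xy,z+.08],vel=.25)
    hit=ctrl.move_l([*xy,z],vel=.08,contact_N=8); ctrl.command_gripper(0.0)
    print("pick hit",hit,"width mm",ctrl.current_grip_width()*91,"F",ctrl.current_grasp_force(),"tcp",np.round(ctrl.current_tool_pos(),4))
    ctrl.move_l([*xy,HI],vel=.2); print("held mm",ctrl.current_grip_width()*91,ctrl.current_t())
def place(xy,a,z,op=1.0):
    b=hover(xy,a); ctrl.move_l([*xy,z+.03],vel=.2); ctrl.sleep(.2)
    hit=ctrl.move_l([*xy,z-.001],vel=.03,contact_N=5)
    print("place hit",hit,np.round(ctrl.current_tool_pos(),4)); ctrl.command_gripper(op)
    ctrl.sleep(.2); ctrl.move_l([*xy,HI],vel=.25); print("t",ctrl.current_t(),"yaw",b)
E
python3 - <<'E'
from pp import *
pick((.4413,.1465),15.2,.013)
place((.61,0.0),15.2,.007)
cv2.imwrite("pics/top1.png",ctrl.read_camera("top"))
E
```

```text
pick hit False width mm 21.80506591526454 F 29.999940097332 tcp [0.4414 0.1465 0.013 ]
held mm 21.737782889548832 6.2583
place hit True [0.6098 0.     0.0069]
t 11.8583 yaw 15.2
```

View pics/top1.png

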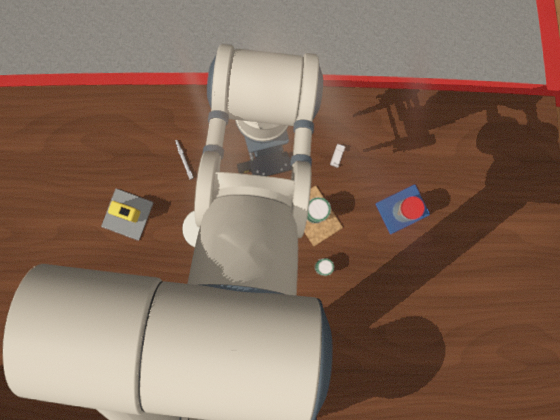

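The image shows the arm over the parked level at about (265,145), everything else is unmoved. Next the jar goes to the coaster and the tape to the blue mat.

Run:
```python
from pp import *
pick((.492,-.3761),90,.029)
assert 50<ctrl.current_grip_width()*91<64
place((.4433,.1431),90,.029)
pick((.4797,.335),-18.8,.018)
assert 28<ctrl.current_grip_width()*91<40
cv2.imwrite("pics/top2.png",ctrl.read_camera("top"))
```

```text
pick hit False width mm 57.10204269899059 F 30.000304522400256 tcp [ 0.4921 -0.3763  0.0291]
held mm 57.025449210285274 17.2417
place hit True [0.4431 0.143  0.0291]
t 23.2917 yaw 90
pick hit False width mm 33.72798161397132 F 29.99992936849594 tcp [0.4798 0.335  0.018 ]
held mm 33.57573079447525 29.5417
```

View pics/top2.png

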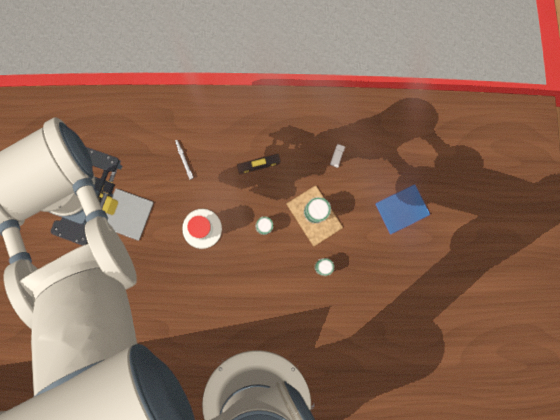

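The jar is on the coaster (200,227), the level is parked at (258,163), the blue mat is bare and the tape is in the gripper. I'll re-measure from this picture and carry on.

Run:
```python
from pp import *
im=cv2.imread("pics/top2.png"); m=lambda *a:mask(im,*a)
f=lambda k,v:print(k,[np.round(x,1).tolist() for x in v])
blue=rect("top",pts(m((100,60,40),(130,255,255),(365,170,445,245)),20),.006); f("blue",blue)
f("coaster",circ("top",pts(m((0,0,100),(180,50,255),(175,203,230,253)),20),.006))
f("jar",circ("top",pts(m((0,140,120),(5,255,255),(180,205,225,250)),30),.091))
f("level",rect("top",pts(m((0,0,0),(180,80,80),(230,145,290,180)),60),.038))
f("levely",rect("top",pts(m((22,90,60),(34,255,255),(240,150,280,180)),10),.038))
bx=np.array(blue[0])/1000; assert np.hypot(*(bx-[.498,-.377]))<.006
place(tuple(bx),-18.8,.018)
pick((.4906,-.1478),90,.021)
assert 55<ctrl.current_grip_width()*91<64
place((.4778,.337),90,.021)
cv2.imwrite("pics/top3.png",ctrl.read_camera("top"))
```

```text
blue [[498.2, -377.9], [88.0, 121.1], 25.4]
coaster [[443.1, 142.9], 50.9]
jar [[441.4, 142.8], 26.4]
level [[606.2, -2.3], [24.1, 102.0], 16.5]
levely [[609.3, 0.3], [15.5, 36.9], 16.9]
place hit True [ 0.4981 -0.3777  0.0179]
t 36.575 yaw -18.8
pick hit False width mm 59.44984690045506 F 30.00042289495468 tcp [ 0.4906 -0.1478  0.0211]
held mm 59.22961861938072 41.9333
place hit True [0.4776 0.3369 0.021 ]
t 48.025 yaw 90
```

View pics/top3.png

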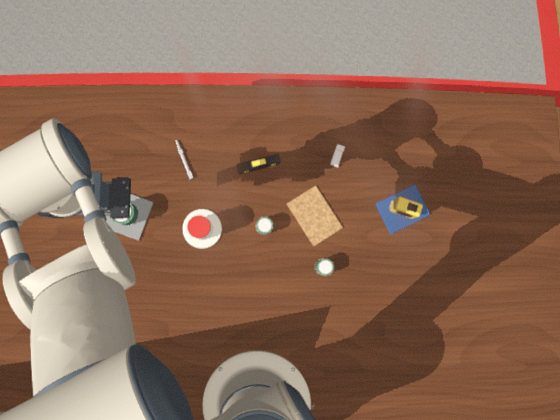

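The tape is on blue (406,208), the tin on the plate and the cork is bare (315,215). Now the level goes to the cork, then a clear look.

Run:
```python
from pp import *
im=cv2.imread("pics/top3.png"); m=lambda *a:mask(im,*a)
f=lambda k,v:print(k,[np.round(x,1).tolist() for x in v])
k=cv2.morphologyEx(m((13,60,95),(24,125,255),(283,182,348,250)),cv2.MORPH_OPEN,np.ones((3,3)))
cork=rect("top",pts(k,60),.006); f("cork",cork)
bx=np.array(cork[0])/1000; assert np.hypot(*(bx-[.4787,-.1449]))<.007
pick((.6095,0.0),16,.007)
assert 18<ctrl.current_grip_width()*91<26
place(tuple(bx),16,.013)
ctrl.goto([-.1,.55,.4],R(90)) if ctrl.ik([-.1,.55,.4],R(90)) is not None else ctrl.goto([.25,.573,.3],R(60))
cv2.imwrite("pics/top4.png",ctrl.read_camera("top")); cv2.imwrite("pics/scene4.png",ctrl.read_camera("scene"))
```

```text
cork [[478.9, -144.7], [132.0, 92.5], 32.6]
pick hit False width mm 21.938631380435538 F 29.989739656448364 tcp [0.6095 0.     0.007 ]
held mm 22.035970199830214 53.9333
place hit True [ 0.4787 -0.1446  0.0128]
t 59.3917 yaw 16
```

View pics/top4.png

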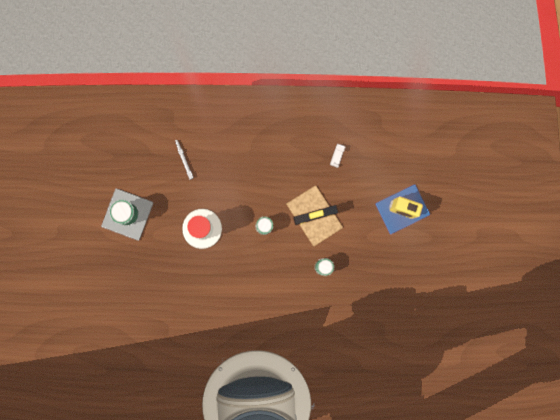

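View pics/scene4.png

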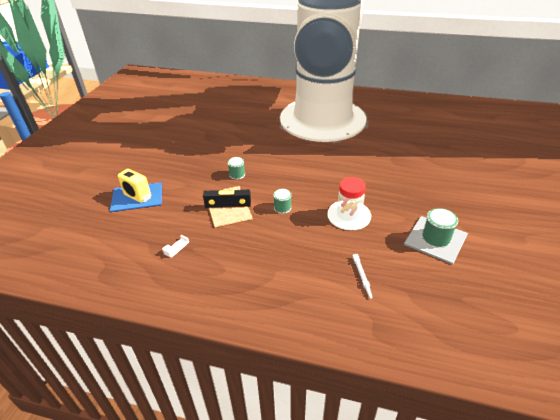

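Both views show all four things upright on their own mats: tin (122,212), jar (200,227), level (316,215) and tape (407,208). The punch and hook are unmoved. One numeric check of the centres before I hand in.

Run:
```python
from pp import *
im=cv2.imread("pics/top4.png"); m=lambda *a:mask(im,*a)
f=lambda k,v,t:print(k,[np.round(x,1).tolist() for x in v],"off",(np.array(v[0])-t).round(1))
f("tin",circ("top",pts(m((0,0,150),(180,60,255),(108,198,136,226)),40),.0675),(477.8,337))
f("jar",circ("top",pts(m((0,140,120),(5,255,255),(180,205,225,250)),30),.091),(443.2,143))
f("tape",rect("top",pts(m((24,100,120),(34,255,255),(385,190,430,225)),20),.068),(498.1,-377.7))
f("level",rect("top",pts(m((0,0,0),(180,80,80),(288,195,345,230)),60),.044),(478.8,-144.8))
```

```text
tin [[477.0, 334.7], 46.7] off [-0.8 -2.3]
jar [[441.4, 142.8], 26.4] off [-1.8 -0.2]
tape [[495.6, -368.8], [72.5, 37.6], 72.4] off [-2.5  8.9]
level [[478.1, -143.1], [20.2, 110.7], 15.6] off [-0.7  1.7]
```

The offsets are well inside 15 mm. The tape's apparent 9 mm includes its visible end face, so the real offset is about 5 mm. The tin circle was contaminated by the plate, but it was gripped at 59.4 mm, centred on the fingers.

```bash
python3 -c "
from pp import *
print(ray('top',[(122,212)],.0675),ctrl.current_t()); print(ctrl.sign_off())"
```

```text
[[0.47648652 0.33415023]] 62.7
the job is handed in; nothing more can be done
None
```

The job is handed in at 62.7 s: jar, tin, tape measure and level stand upright on their own mats, within an estimated 5 mm or so of centre, and in the last pictures the punch and hook look unmoved; the hand-in call returned no verdict.

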